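# Turn a carved furniture foot end for end and lock the lever clamp

## Task

Turn the wooden foot end for end in the open lever clamp, so that its square end lies flat between the jaws, up against the end stop, and its scroll sticks out past the jaws for carving; then lock it by pressing the sprung lever down until it catches and stays down by itself. An offcut lies under the lever and blocks it: draw it out first and lay it in the open offcut bin. Leave the other tools and pots on the bench where they are.

Things in the scene. Friction and masses are not known exactly. Their poses are not given: they have to be found in the camera images.
- clamp: Lever clamp on a fixed plywood board, any yaw. Origin on the bench top below the middle of the end stop's face, z up. Board: x -100..100, y -170..135, top at z 12 mm. The lever lies in the plane y -45, hinged at x 75, z 50, pointing to -x and leaning up when free. A detent bracket (30 x 13 mm, top at z 70) stands at x 5, y -19.5. Axes of all the clamp's points are the same.
- stop_face (a point): Middle of the end stop's face (clamp 0, 0, 22 mm), which looks to clamp +y; it spans x -21..29 and z 12..32 mm.
- jaw_mid (a point): Middle of the gap between the open jaws, on the board (clamp 0, 40, 12 mm). Jaws span y 5..75 and z 12..30 mm. Fixed jaw: face 29 mm to +x of here. Sliding jaw: face 29 mm to -x with the lever up; as the lever goes down it slides to +x and pinches the foot. Nothing beside the jaws is higher than 31 mm.
- foot: Loose pale wooden furniture foot, 150 mm long (x), 44 wide (y), 0.26 kg. Square shank, 48 mm high, x -75 to 15; round scroll (drum, 64 mm diameter, full width, top at z 64) at the +x end, to x 75. Origin: centre of the underside at half length, z up. Starts on the clamp's board, scroll between the jaws towards the end stop, square end out.
- offcut: Loose brown wooden offcut, 130 (x) x 32 (y) x 48 (z) mm, 0.13 kg, origin at the centre of its underside. Starts on the clamp's board crosswise under the lever (long axis about along clamp y), inner end about 20 mm past the lever's centre line towards clamp +y, the rest out on the -y side; the raised lever overhangs the inner end.
- foot_square (a point): Centre of the foot's square end face (x -75, y 0, z 24 mm in the foot's frame); x axis as the foot's.
- lever (a joint): Angle of the clamp's lever in rad: 0 fully up (lever leans up 0.70 rad), 0.70 level; a spring lifts it. A sprung-ball detent snaps past at about 0.59 and holds it at about 0.70; the stop is at 0.74. About 15 N on the pad presses it past the detent.
- lever_pad (a point): Centre of the top face of the round wooden pad (34 mm diameter, 14 mm thick) at the lever's free end; 145 mm from the hinge along the lever and 9 mm above its centre line. The lever bar is 16 mm wide, 18 mm thick.
- bin: Open plywood offcut bin fixed on the bench, 190 (x) x 150 (y) x 55 (z) mm outside, walls and floor 8 mm, empty; origin at the centre of its underside. Stands to the left or to the right of the clamp.
- rack: Wooden chisel rack, 150 x 100 mm, with upright handles up to 149 mm high; fixed, on the other side from the bin. Origin at the centre of its underside.
- mallet: Bystander: round wooden carver's mallet standing on its head, 90 mm diameter, 195 mm high; origin at the centre of its underside.
- glue: Bystander: white glue bottle, 60 mm diameter, 170 mm high, standing; origin at the centre of its underside.
- mug: Bystander: white mug, 76 mm diameter, 85 mm high; origin at the centre of its underside, handle towards its +y.
- wax: Bystander: amber glass wax jar, 72 mm diameter, 55 mm high; origin at the centre of its underside.
- screwdriver: Bystander: screwdriver lying along its x, 200 mm long, about 30 mm high; origin at its underside.
- brush: Bystander: brush lying along its x, 180 mm long, under 40 mm high; origin at its underside.
Things that resemble listed ones, but are neither listed nor needed, are in the scene too. Of the things shaped like the bin, the plywood one is meant. There is more than one size of the offcut; the job needs the largest.

How it is judged:
By the outcome, as a careful person would: the job done as asked, in the order asked, and still so for the second after the job is handed in, with the robot touching nothing.
It also fails if it takes over 67 s, if anything falls off the work surface, if the arm or the gripper's body presses on something with over 40 N, if the wrist force passes 120 N, or if a joint passes its speed limit or range.

## Robot

A 6-joint arm with a two-finger parallel gripper is mounted at the origin on the work surface. World frame = base frame: x ahead of the robot, y to its left, z up, the work surface at z = 0. Lengths are in mm, angles in rad, forces in N, time in s.
With the tool pointing down it reaches from about 250 to 850 mm from the base axis. Payload 12.5 kg.
Tool frame: the origin (TCP) lies at the very end of the fingers, on their centre line; the grasp point (between the pads) lies 19 mm behind it (arm.grip_depth is the distance from the TCP to the grasp point, in mm); z points along the fingers, y is the direction in which the jaws open and shut (so a half turn about z gives the same grasp; the last joint's range is limited). The gripper opens to 93 mm and grips with 3 to 60 N. Pads are 15 mm wide; open, the fingers measure 128 mm over their backs; the gripper's body (75 mm by 188 mm) begins 65 mm behind the grasp point.
Start: joints at [1.054, 0.351, 1.652, -0, 1.139, -0.085], TCP at [230.146, 499.517, 218.633] pointing down, gripper open.
Joint ranges: [-2.75, 2.75], [-0.79, 2.1], [0.01, 2.65], [-1.57, 4.71], [0.07, 3.14], [-2.87, 2.87]. Speed limits (rad/s): [2.22, 2.22, 2.79, 3.14, 3.14, 3.14].

## Interface

Orientations are given as a rotation vector (axis times angle).
In Python, from workcell import arm gives the robot as it stands. The module is installed in compiled form; this text tells all that it offers. Calls block until the motion is done:
- arm.goto(position, orientation): joint-space move of the TCP to a pose.
- arm.line_to(position, rot=None, vel=150, guard=None): straight line of the TCP; rot=None keeps the orientation; vel is the mean speed in mm/s. With guard (N) it stops when the force on the tool has changed by that much, and returns True; else False.
- arm.move_joints(angles): joint-space move.
- arm.open() and arm.close_gripper(force=None): open the fingers fully, or close them until they stop; force is the grip in N (None keeps the last).
- arm.pause(seconds).
- arm.solve_ik(position, orientation): joint angles nearest the present ones, or None.
- arm.observe(): the state.
- arm.snapshot(name): name is "side" or "top" or "wrist"; returns (picture, depth): 400x640x3 uint8, blue, green, red; 400x640 float32, mm along the optical axis (not along the pixel's ray), 0 where there is no reading.
- arm.camera_model(name): a dict with "intrinsics" (3x3 intrinsics, pixels), "rvec" (rotation vector, rad) and "tvec" (3), from world to camera coordinates, as OpenCV has them. Camera axes: x right, y down, z forward; pixel columns grow to the right and rows downward; lengths in mm; the calibration is good to about 2 mm. A picture is of the moment at which its call begins: read the wrist's pose just before it. camera_model takes no time and is no camera call; for the wrist camera it gives the pose at the moment of the call.
A pose or a line that the arm cannot do raises arm.MotionError and nothing moves.
- arm.close_job(): hands the job in, once; it reports no verdict.
Trained networks look in the newest picture that a camera, given by its name, has taken for a name from the list of things; names that differ only in an ending like _2 or _b are one class to them, and where a whole thing is asked for, a point or a joint stands for the part that bears it (a point fixed in the world has none). Each returns a list of dicts, best first, with "confidence" (0 to 1); they miss things now and then, are a little off and sometimes report something else, mostly with a low value. They report only what shows in the picture. A call takes as long as a camera call. They do not tell look-alikes from the thing itself.
- arm.boxes_of(name, camera): "xyz" ([x, y, z] in mm, in world coordinates, good to about 4 mm: the middle of the surface that is visible of it).
- arm.spot_point(name, camera): "xyz" ([x, y, z] in mm, in world coordinates, good to about 4 mm: a listed point, or the origin of a listed thing).
The state is a dict: "time_s": time; "qpos": joint angles; "joint_vel": joint speeds; "tau": joint torques, N m; "eef_pos": TCP position; "tcp_rot": TCP orientation; "ft_force": force on the tool from outside, world axes, zero at the start; "wrist_torque": the same for the moment, N m; "width": opening from 0.0 (shut) to 1.0 (fully open).
Only numpy, scipy, OpenCV 4.12 (cv2) and the standard library are available. Lean on these libraries where they do the work, as an engineer would, in place of code of your own. Each camera call takes 0.05 s, during which the arm holds its last target. There are 200 camera calls.

## Working session

There is one attempt and no reset: what is moved stays moved. The work goes in short steps, each a Python script; the robot and the scene stay as the last script left them, time stands still between calls to the robot, and variables do not carry over. Pictures are saved under pics/ and viewed, about 8 in all and at most 12, crops included, and the job is handed in when it is done.

```bash
mkdir -p pics; python3 - <<'E'
from workcell import arm
import cv2,numpy as np
for c in("top","side"):
    p,d=arm.snapshot(c);cv2.imwrite(f"pics/{c}0.png",p);np.savez(f"{c}0.npz",p=p,d=d,**arm.camera_model(c))
    for n in("clamp","foot","offcut","bin","rack","lever"):
        print(c,n,[(np.round(b["xyz"]).tolist(),round(b["confidence"],2)) for b in arm.boxes_of(n,c)[:5]])
    for n in("clamp","stop_face","jaw_mid","foot","foot_square","lever_pad","offcut","bin"):
        print(c,"pt",n,[(np.round(b["xyz"]).tolist(),round(b["confidence"],2)) for b in arm.spot_point(n,c)[:5]])
print(arm.observe())
E
```

```text
top clamp [([551.0, -20.0, 11.0], 0.97)]
top foot [([523.0, 86.0, 61.0], 0.84)]
top offcut [([352.0, -233.0, 36.0], 0.67), ([508.0, -96.0, 58.0], 0.66), ([636.0, -422.0, 34.0], 0.58)]
top bin [([469.0, 371.0, 12.0], 0.76)]
top rack [([450.0, -376.0, 44.0], 0.95)]
top lever [([541.0, -45.0, 133.0], 0.76)]
top pt clamp [([536.0, -0.0, -3.0], 0.62), ([530.0, 39.0, 13.0], 0.25)]
top pt stop_face [([538.0, 5.0, 20.0], 0.71), ([633.0, 214.0, 5.0], 0.46)]
top pt jaw_mid [([528.0, 40.0, 10.0], 0.94)]
top pt foot [([526.0, 85.0, 16.0], 0.96)]
top pt foot_square [([510.0, 162.0, 38.0], 0.97), ([728.0, -55.0, 2.0], 0.53)]
top pt lever_pad [([512.0, -46.0, 148.0], 0.81)]
top pt offcut [([352.0, -235.0, 2.0], 0.72), ([510.0, -94.0, 8.0], 0.66)]
top pt bin [([195.0, 296.0, 2.0], 0.77), ([466.0, 365.0, -0.0], 0.59)]
side clamp [([556.0, -48.0, 6.0], 0.63), ([718.0, 331.0, 20.0], 0.42), ([463.0, 374.0, 21.0], 0.32)]
side foot [([522.0, 93.0, 63.0], 0.82), ([636.0, 197.0, 42.0], 0.18)]
side offcut [([349.0, -252.0, 32.0], 0.79), ([637.0, -429.0, 35.0], 0.69), ([520.0, 93.0, 62.0], 0.65), ([514.0, -11
[... 652 characters left out ...]
ide pt bin [([464.0, 363.0, 2.0], 0.91)]
{'time_s': 1.5, 'qpos': array([ 1.05438452e+00,  3.50709676e-01,  1.65184588e+00, -1.78972967e-07,
        1.13907831e+00, -8.45956060e-02]), 'joint_vel': array([-0.00080504, -0.00053425, -0.00049246, -0.00095844, -0.00123302,
       -0.00077358]), 'tau': array([ 9.40109567e-05, -4.97250402e+01, -2.85472530e+01,  6.99185114e-02,
        2.21784075e-02,  1.19274139e-05]), 'eef_pos': array([230.14560392, 499.49822809, 218.60979267]), 'tcp_rot': array([-6.73034938e-01, -3.06864020e+00,  6.19145314e-05]), 'ft_force': array([-0.35692336, -0.36842698,  0.4504241 ]), 'wrist_torque': array([-0.01173981,  0.00533005,  0.02054019]), 'width': 0.9968482405176019}
```

View pics/top0.png

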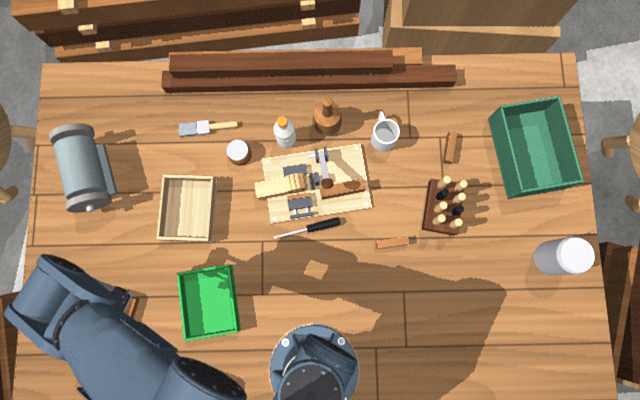

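View pics/side0.png

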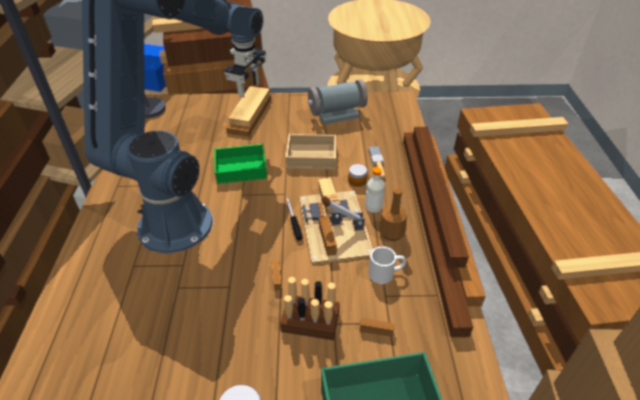

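Top image: the candidate offcuts are at px (343,188) across the board under the lever, (393,242) and (452,148). The first is the one under the lever. The plywood bin is at (187,208); the green trays at (208,302) and (535,148) are decoys. Next, a close wrist view to measure the clamp yaw.

```bash
cat > h.py <<'E'
from workcell import arm
import cv2,numpy as np
from scipy.spatial.transform import Rotation as R
def rot(a,flip=0):
    "tool down, tool y along direction a (rad, world)"
    a+=np.pi*flip; y=np.array([np.cos(a),np.sin(a),0]);z=np.array([0,0,-1.])
    return R.from_matrix(np.c_[np.cross(y,z),y,z]).as_rotvec()
def cloud(d,m):
    K=m["intrinsics"];v,u=np.mgrid[:d.shape[0],:d.shape[1]]
    P=np.stack([(u-K[0,2])/K[0,0]*d,(v-K[1,2])/K[1,1]*d,d],-1)
    return (P-np.ravel(m["tvec"]))@R.from_rotvec(np.ravel(m["rvec"])).as_matrix()
def shot(c,n):
    m=arm.camera_model(c);p,d=arm.snapshot(c);W=cloud(d,m);cv2.imwrite(f"pics/{n}.png",p);np.savez(n+".npz",p=p,d=d,W=W)
    return p,W
E
python3 - <<'E'
from h import *
for f in(0,1):
    print(f,arm.solve_ik([500,20,430],rot(0.15,f)))
qs=[arm.solve_ik([500,20,430],rot(0.15,f)) for f in(0,1)]
q=min([q for q in qs if q is not None],key=lambda q:abs(q[5]))
arm.move_joints(q)
p,W=shot("wrist","w1")
print(W[200,320],W[50,50],W[350,600],arm.observe()["time_s"])
for n in("clamp","stop_face","jaw_mid","foot","foot_square","lever_pad","offcut","screwdriver","glue","mallet","mug","wax"):
    print("pt",n,[(np.round(b["xyz"]).tolist(),round(b["confidence"],2)) for b in arm.spot_point(n,"wrist")[:3]])
E
```

```text
0 [-5.30812628e-02  1.23279004e-01  1.43392286e+00 -4.44089210e-16
  1.58439079e+00 -2.03081263e-01]
1 None
[504.95041972 -34.19113865 156.86400138] [-49.42567028 138.91564085   0.2617908 ] [568.83280886  53.52873514 538.64047535] 3.6667
pt clamp [([535.0, 1.0, 3.0], 0.72)]
pt stop_face [([535.0, 7.0, 22.0], 0.75)]
pt jaw_mid [([528.0, 38.0, 15.0], 0.91)]
pt foot [([526.0, 84.0, 14.0], 0.98)]
pt foot_square [([511.0, 160.0, 39.0], 0.55)]
pt lever_pad [([532.0, 39.0, 12.0], 0.25)]
pt offcut [([513.0, -96.0, 14.0], 0.94), ([638.0, -420.0, 1.0], 0.93)]
pt screwdriver [([400.0, 20.0, 1.0], 0.97)]
pt glue [([681.0, 74.0, -3.0], 0.93), ([459.0, -383.0, 2.0], 0.41), ([536.0, 2.0, 2.0], 0.2)]
pt mallet [([726.0, -48.0, -2.0], 0.73)]
pt mug [([670.0, -228.0, 1.0], 0.83)]
pt wax [([632.0, 213.0, -0.0], 0.88), ([398.0, 20.0, 2.0], 0.39)]
```

View pics/w1.png

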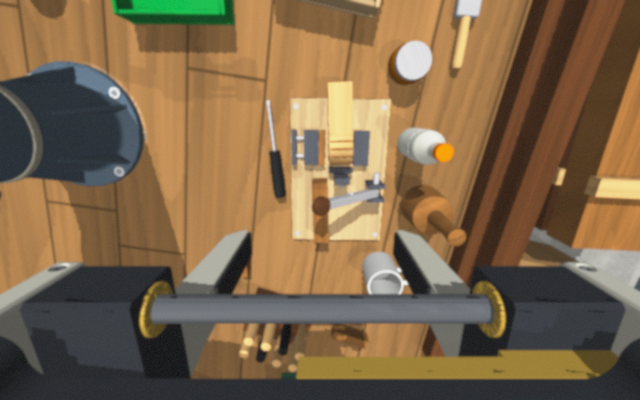

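The wrist view shows the board at px (290-390, 98-240), the foot at (341,120), the offcut at (320,210), the lever pad at (321,205) and the screwdriver at (277,150). The glue, mallet and mug are well to the right. Now I fit the poses from depth.

```bash
python3 - <<'E'
from h import *
from scipy.optimize import minimize
z=np.load("w1.npz");W=z["W"];T=np.load("top0.npz");WT=cloud(T["d"],{k:T[k] for k in("intrinsics","rvec","tvec")})
def rect(W,x0,x1,y0,y1,a,b,n):
    m=(W[...,0]>x0)&(W[...,0]<x1)&(W[...,1]>y0)&(W[...,1]<y1)&(W[...,2]>a)&(W[...,2]<b)
    P=W[m][:,:2].astype(np.float32);print(n,len(P),"medz",np.round(np.median(W[m][:,2]),1),[np.round(x,1) for x in cv2.minAreaRect(P)], np.round(np.median(P,0),1));return P
for nm,w in(("wrist",W),("top",WT)):
    print(nm)
    rect(w,380,700,-230,200,8,16,"board")
    rect(w,380,700,-230,200,8,120,"board+all")
    rect(w,470,570,75,200,55,66,"shank")
    rect(w,470,570,0,110,66,82,"drum")
    rect(w,440,580,-200,-65,54,66,"offcut")
    rect(w,440,580,-90,-10,125,165,"padtop")
    rect(w,380,440,-60,120,8,40,"screwdr")
    rect(w,380,600,270,460,45,62,"bin rim")
u=cv2.resize(z["p"][80:260,250:430],None,fx=3.3,fy=3.3,interpolation=cv2.INTER_CUBIC);cv2.imwrite("pics/w1c.png",u)
E
```

```text
wrist
board 7999 medz 13.3 [array([567. , -33.1]), array([295.3, 410.8]), np.float64(20.1)] [557.6 -15.5]
board+all 16340 medz 18.3 [array([555.1, -23.8]), array([317.2, 430.5]), np.float64(7.5)] [547.6   8.5]
shank 1209 medz 61.3 [array([519.1, 116. ]), array([43.7, 89.8]), np.float64(10.5)] [519.3 119.3]
drum 631 medz 75.0 [array([532.3,  44.4]), array([45. , 50.6]), np.float64(8.8)] [532.3  45.3]
offcut 421 medz 61.4 [array([ 516.6, -109.5]), array([31.1, 94.2]), np.float64(9.0)] [ 519.8 -124.4]
padtop 412 medz 150.5 [array([519.3, -47.7]), array([32., 53.]), np.float64(84.7)] [513.2 -44.7]
screwdr 903 medz 19.6 [array([410.6,  29.9]), array([ 59.6, 179.9]), np.float64(0.5)] [416.6  15.4]
bin rim 251 medz 55.1 [array([520.5, 291.8]), array([13.4, 74.2]), np.float64(88.0)] [531.9 287.6]
top
board 3357 medz 11.8 [array([534.7, -22.9]), array([300.9, 429.7]), np.float64(5.4)] [558.  -39.3]
board+all 7423 medz 18.4 [array([545.8, -19.4]), array([316.7, 430.6]), np.float64(3.3)] [534.9  -7.5]
shank 417 medz 59.6 [array([519.5, 115.5]), array([44.3, 89.1]), np.float64(10.2)] [519.4 118.4]
drum 241 medz 72.6 [array([529.9,  58.1]), array([46.4, 81.1]), np.float64(9.3)] [531.1  42.2]
offcut 336 medz 59.6 [array([ 516.7, -111.1]), array([33.1, 96.3]), np.float64(9.5)] [ 515.8 -112.8]
padtop 148 medz 150.7 [array([517.1, -46. ]), array([50.4, 31.8]), np.float64(19.5)] [511.3 -47.6]
screwdr 444 medz 18.6 [array([410. ,  29.5]), array([ 59.8, 178. ]), np.float64(0.1)] [414.4  11.5]
bin rim 570 medz 53.1 [array([469.5, 362.5]), array([151.8, 186.6]), np.float64(86.6)] [495.4 367.2]
```

View pics/w1c.png

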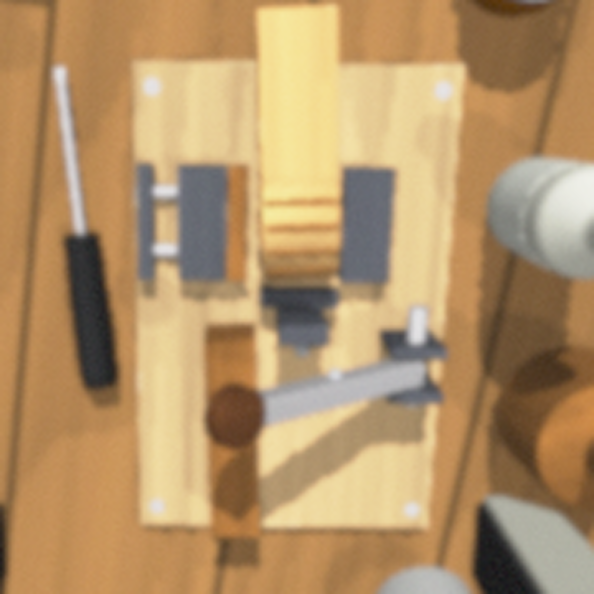

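```bash
cat >> h.py <<'E'
def ray(px,zp,m):
    K=m["intrinsics"];Rm=R.from_rotvec(np.ravel(m["rvec"])).as_matrix();t=np.ravel(m["tvec"])
    c=-Rm.T@t;d=(np.c_[px,np.ones(len(px))]@np.linalg.inv(K).T)@Rm
    return c+d*((zp-c[2])/d[:,2])[:,None]
E
python3 - <<'E'
from h import *
m=arm.camera_model("wrist")
C=np.array([[135,62],[463,65],[428,528],[141,528]])/3.3+[250,80]
P=ray(C,12,m);print(P.round(1))
L=np.array([[-100,135],[100,135],[100,-170],[-100,-170]])
def fit(P,L):
    a=L-L.mean(0);b=P-P.mean(0);t=np.arctan2((a[:,0]*b[:,1]-a[:,1]*b[:,0]).sum(),(a*b).sum())
    r=np.array([[np.cos(t),-np.sin(t)],[np.sin(t),np.cos(t)]]);o=P.mean(0)-r@L.mean(0)
    return t,o,P-(L@r.T+o)
t,o,e=fit(P[:,:2],L);print("yaw",np.degrees(t),t,o,e.round(1))
r=np.array([[np.cos(t),-np.sin(t)],[np.sin(t),np.cos(t)]])
for n,p in dict(stop=[537,5],jaw=[529,40],foot=[524.7,86.5],sq=[511.3,160.2],offc=[516.7,-110],offnet=[513,-95],pad=[512,-46],glue=[681,74],mallet=[726,-48]).items(): print(n,((np.array(p)-o)@r).round(1))
E
```

```text
[[ 422.7  119.8   12. ]
 [ 618.1  147.6   12. ]
 [ 660.9 -154.4   12. ]
 [ 462.8 -184.3   12. ]]
yaw 7.96522934709974 0.1390194777833687 [ 5.38694997e+02 -4.90126671e-01] [[ 1.7  0.4]
 [-1.   0.6]
 [-0.4  0.6]
 [-0.4 -1.6]]
stop [-0.9  5.7]
jaw [-4.  41.4]
foot [-1.8 88.1]
sq [ -4.9 162.9]
offc [ -37.  -105.4]
offnet [-38.5 -90. ]
pad [-32.7 -41.4]
glue [151.3  54.1]
mallet [178.9 -73. ]
```

```bash
python3 - <<'E'
from h import *
a=.162;r=rot(a);ax=np.array([np.sin(a),-np.cos(a)])  # towards outer end
g=np.array([513.9,-93.2])+25*ax
arm.goto([*(g+30*ax),200],r)
arm.line_to([*g,130],vel=250)
print("hit",arm.line_to([*g,24],vel=150,guard=15))
arm.close_gripper(35);o=arm.observe();print(o["width"]*93,o["eef_pos"],o["time_s"])
arm.line_to([*g,29],vel=60)
print(arm.line_to([*(g+95*ax),29],vel=150,guard=20))
arm.line_to([*(g+95*ax),230],vel=300)
o=arm.observe();print(o["width"]*93,o["ft_force"],o["time_s"])
arm.goto([450,270,330],rot(.988))
p,W=shot("wrist","w2")
m=(abs(W[...,0]-468)<130)&(abs(W[...,1]-363)<110)&(W[...,2]>48)&(W[...,2]<61)
print(m.sum(),cv2.minAreaRect(W[m][:,:2].astype(np.float32)),[b["xyz"] for b in arm.spot_point("bin","wrist")],arm.observe()["time_s"])
E
```

```text
hit False
31.713222608316592 [ 517.86181402 -117.8497912    23.95417569] 7.6583
False
32.01057977456406 [-0.31028777  0.48953056 -2.18298858] 9.5083
1688 ((466.4562072753906, 365.1863708496094), (149.85057067871094, 189.8621826171875), 86.62480163574219) [[467.5, 362.8, 2.7], [537.4, 3.2, 22.8], [196.1, 294.0, -5.5]] 11.425
```

View pics/w2.png

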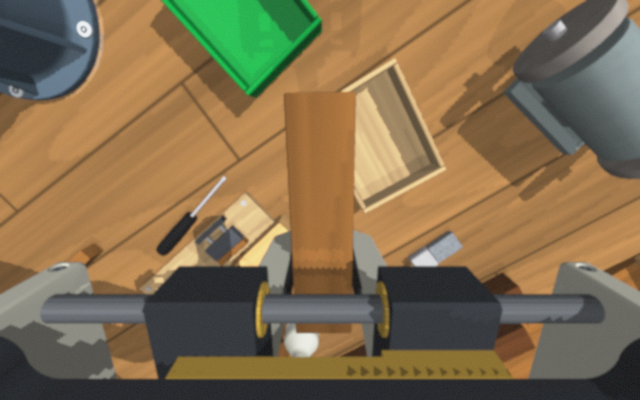

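The offcut is held (px 320,200; width 32 mm, as given). The bin at (390,135) measures 150x190 mm, as given. Placing it now.

```bash
python3 - <<'E'
from h import *
b=np.radians(-3.4);g=np.array([467,364])+12*np.array([np.cos(b),np.sin(b)])
arm.goto([*g,160],rot(.988))
print(arm.line_to([*g,22],vel=170,guard=12),arm.observe()["eef_pos"])
arm.open()
arm.line_to([*g,230],vel=300)
# look at the clamp from the -y side: camera sits on the tool's -x side (towards world -y here)
arm.goto([500,60,330],rot(.15))
p,W=shot("wrist","w3");print(arm.observe()["time_s"])
for n in("clamp","stop_face","jaw_mid","foot","foot_square","lever_pad"):
    print("pt",n,[(np.round(b["xyz"],1).tolist(),round(b["confidence"],2)) for b in arm.spot_point(n,"wrist")[:2]])
arm.snapshot("top");print([(b["xyz"],b["confidence"]) for b in arm.spot_point("offcut","top")])
def rect(x0,x1,y0,y1,a,b,n):
    m=(W[...,0]>x0)&(W[...,0]<x1)&(W[...,1]>y0)&(W[...,1]<y1)&(W[...,2]>a)&(W[...,2]<b)
    q=W[m];print(n,len(q),[np.round(x,1) for x in cv2.minAreaRect(q[:,:2].astype(np.float32))])
rect(470,570,75,200,57,66,"shank"); rect(440,503,10,90,27,35,"jaw-"); rect(552,620,10,90,27,35,"jaw+")
E
```

```text
False [479.70964524 363.68128337  23.30727122]
16.375
pt clamp [([536.0, 0.1, 3.9], 0.95), ([680.7, 73.9, -3.8], 0.39)]
pt stop_face [([535.1, 6.8, 25.0], 0.58)]
pt jaw_mid [([530.8, 38.3, 11.9], 0.62)]
pt foot [([526.0, 87.7, 13.5], 0.94), ([535.9, 5.7, 22.1], 0.73)]
pt foot_square [([510.1, 155.6, 35.8], 0.66)]
pt lever_pad [([514.0, -49.1, 149.8], 0.71)]
[([456.7, 375.6, 4.8], 0.96), ([350.2, -234.5, -1.8], 0.79), ([636.9, -428.6, -1.6], 0.52)]
shank 1684 [array([519., 116.]), array([43.7, 90. ]), np.float64(10.5)]
jaw- 944 [array([471.5,  40.7]), array([62.9, 61.3]), np.float64(0.0)]
jaw+ 725 [array([575.9,  47. ]), array([31.5, 69.1]), np.float64(8.3)]
```

View pics/w3.png

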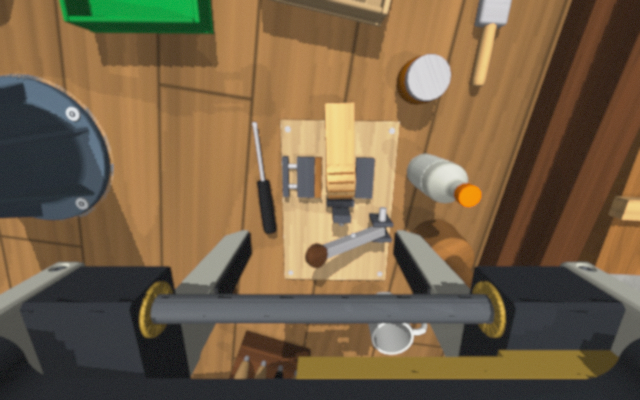

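The offcut is in the bin (network 457,376). w3 shows the foot at px (341,150), the jaws either side of it, the lever pad at (316,255) and the lever's underside free. The fixed jaw's top fits 31.5x69 mm at 8.3°, which puts the clamp origin at about (537.5, 0.9) with yaw 0.145. Joint 6 can't turn a half turn in one grasp here, so I turn the foot in two quarter turns, regrasping on the free bench at about (360,175).

```bash
python3 - <<'E'
from h import *
a=.1815;u=np.array([np.sin(a),-np.cos(a)]);g=np.array([524.5,86.5])+2*u
b=a+np.pi/2;s=np.array([360,175])
arm.goto([*g,140],rot(a))
print("hit",arm.line_to([*g,36],vel=150,guard=15))
arm.close_gripper(40);o=arm.observe();print(o["width"]*93,o["eef_pos"])
arm.line_to([*g,180],vel=200)
arm.goto([*s,140],rot(b))
print(arm.line_to([*s,24.5],vel=150,guard=12),arm.observe()["eef_pos"])
arm.open()
arm.line_to([*s,110],vel=250)
arm.goto([*s,110],rot(b-np.pi))
p,W=shot("wrist","w4");o=arm.observe();print(o["qpos"][5],o["time_s"])
m=(abs(W[...,0]-360)<130)&(abs(W[...,1]-175)<60)&(W[...,2]>40)&(W[...,2]<75);q=W[m]
for lo,hi in((44,53),(56,72)):
    k=q[(q[:,2]>lo)&(q[:,2]<hi)];print(len(k),cv2.minAreaRect(k[:,:2].astype(np.float32)) if len(k)>5 else "")
arm.snapshot("top");print([(n,[(b["xyz"],b["confidence"]) for b in arm.spot_point(n,"top")[:2]]) for n in("foot","foot_square")])
E
```

```text
hit False
43.57678072194896 [524.73405481  84.52152692  35.97568822]
True [359.436448   174.52082866  23.48669279]
1.7249412960898045 26.2083
4884 ((332.58343505859375, 194.2873077392578), (191.71871948242188, 93.76516723632812), 9.478610038757324)
3094 ((327.98101806640625, 197.016845703125), (56.07244873046875, 205.18365478515625), 78.20999908447266)
[('foot', [([402.0, 9.5, -3.6], 0.23)]), ('foot_square', [])]
```

View pics/w4.png

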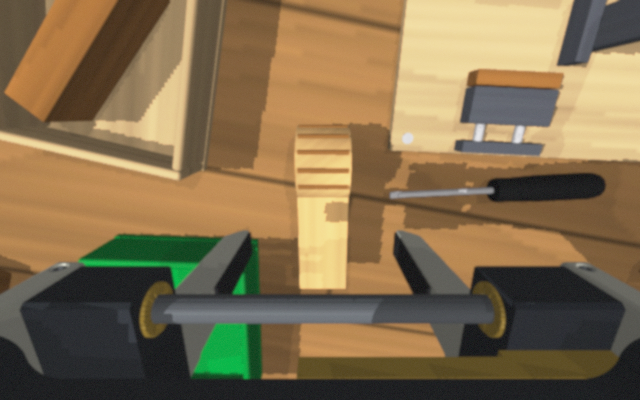

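w4 shows the foot lying flat between the open fingers, with its scroll at (323,160) and its shank at (322,250). The offcut lies flat in the plywood bin at (85,50). Regrasping now and placing it against the stop.

```bash
cat >> h.py <<'E'
O=np.array([537.5,.9]);Y=.145
def cl(x,y): return O+np.array([[np.cos(Y),-np.sin(Y)],[np.sin(Y),np.cos(Y)]])@[x,y]
E
python3 - <<'E'
from h import *
s=np.array([360,175])
print("hit",arm.line_to([*s,25],vel=150,guard=15))
arm.close_gripper(40);o=arm.observe();print(o["width"]*93,o["eef_pos"])
arm.line_to([*s,150],vel=250)
x=2
arm.goto([*cl(x,87),130],rot(Y))
print("down",arm.line_to([*cl(x,87),40],vel=120,guard=8),arm.observe()["eef_pos"],arm.observe()["ft_force"])
print("push",arm.line_to([*cl(x,69),40],vel=40,guard=8))
o=arm.observe();c=np.array([[np.cos(Y),np.sin(Y)],[-np.sin(Y),np.cos(Y)]])@(o["eef_pos"][:2]-O);print("clamp",c,o["eef_pos"],o["ft_force"])
print("seat",arm.line_to([*o["eef_pos"][:2],35.5],vel=30,guard=10),arm.observe()["eef_pos"],arm.observe()["ft_force"])
arm.open();e=arm.observe()["eef_pos"]
arm.line_to([*e[:2],150],vel=250)
arm.goto([510,80,300],rot(Y))
p,W=shot("wrist","w5");print(arm.observe()["time_s"])
m=(W[...,0]>480)&(W[...,0]<570)&(W[...,1]>-15)&(W[...,1]<200)&(W[...,2]>50)&(W[...,2]<68);q=W[m]
for lo,hi in((56,66),):
    k=q[(q[:,2]>lo)&(q[:,2]<hi)];print(len(k),np.median(k[:,2]),cv2.minAreaRect(k[:,:2].astype(np.float32)))
m=(W[...,0]>480)&(W[...,0]<570)&(W[...,1]>-15)&(W[...,1]<90)&(W[...,2]>56)&(W[...,2]<65)
print(cv2.minAreaRect(W[m][:,:2].astype(np.float32)), "expected shank centre",cl(0,45))
m=(W[...,0]>552)&(W[...,0]<620)&(W[...,1]>10)&(W[...,1]<90)&(W[...,2]>27)&(W[...,2]<35);print(cv2.minAreaRect(W[m][:,:2].astype(np.float32)))
print([(n,[(b["xyz"],b["confidence"]) for b in arm.spot_point(n,"wrist")[:2]]) for n in("foot","foot_square","lever_pad")])
cv2.imwrite("pics/w5c.png",cv2.resize(p[90:310,230:450],None,fx=2.7,fy=2.7))
E
```

```text
hit False
43.52701171209487 [360.01483987 174.97426941  25.00852485]
down False [527.38693676  87.36830895  40.65424386] [ 0.10254208 -0.38531757 -3.3977697 ]
push True
clamp [ 2.63974084 78.15152428] [528.81973552  78.6128174   40.60591336] [ 0.94875124  5.37551228 -1.04373687]
seat True [529.45545469  78.73319069  36.71350467] [-0.18924294 -0.61124439  4.47936272]
33.8167
1881 61.23440698981043 ((532.23876953125, 68.96820831298828), (45.57301330566406, 163.85848999023438), 8.248022079467773)
((535.65478515625, 40.260826110839844), (44.001808166503906, 106.18553161621094), 7.98598575592041) expected shank centre [530.99784066  45.42776576]
((575.72216796875, 47.686058044433594), (30.975046157836914, 69.23863220214844), 7.897606372833252)
[('foot', [([531.1, 77.0, 13.5], 0.65)]), ('foot_square', [([542.3, 0.1, 36.7], 0.61)]), ('lever_pad', [([511.9, -49.9, 154.2], 0.71), ([535.8, 6.1, 22.4], 0.39)])]
```

View pics/w5c.png

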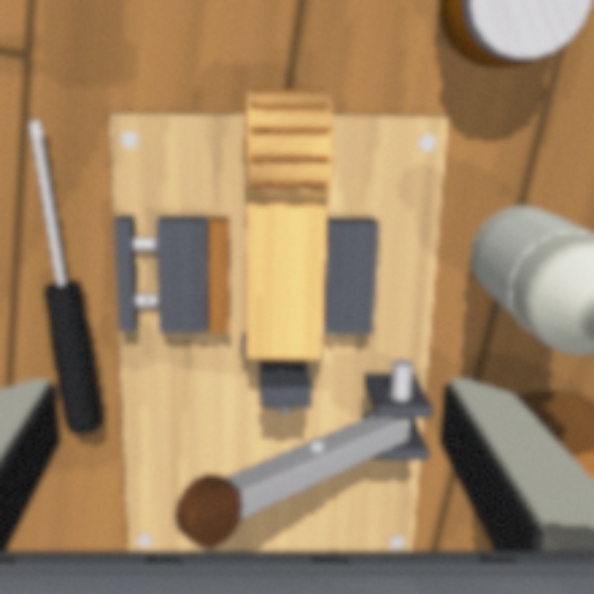

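w5c shows the shank between the jaws at px (287,280), its end at the stop block (285,365), and the scroll out at (290,145). It is aligned to 8.2° with its top at z 61. Pressing the lever along its arc now.

```bash
python3 - <<'E'
from h import *
r=rot(Y-np.pi/2)
arm.line_to([510,60,300],vel=250)
arm.close_gripper(10)
def pt(q,up=0):
    t=.7-q;return np.array([*cl(75-145*np.cos(t)+9*np.sin(t),-45),50+145*np.sin(t)+9*np.cos(t)+7.5*abs(np.tan(t))+up])
arm.goto(pt(0,40),r)
print(arm.line_to(pt(0,8),vel=120,guard=15))
for q in(.12,.24,.36,.46,.55): 
    h=arm.line_to(pt(q),vel=70,guard=40);o=arm.observe();print(q,h,o["ft_force"].round(1),(o["eef_pos"]-pt(q)).round(1))
    if h: break
else:
    h=arm.line_to(pt(.77),vel=35,guard=30);o=arm.observe();print("end",h,o["ft_force"].round(1),o["eef_pos"][2],pt(.7)[2])
    e=o["eef_pos"]
    arm.line_to([*e[:2],e[2]+70],vel=100)
arm.line_to([510,-60,330],vel=250) if not h or 1 else 0
arm.goto([510,70,330],rot(Y))
p,W=shot("wrist","w6");print(arm.observe()["time_s"])
print([(n,[(b["xyz"],b["confidence"]) for b in arm.spot_point(n,"wrist")[:2]]) for n in("foot","foot_square","lever_pad")])
m=(W[...,0]>552)&(W[...,0]<620)&(W[...,1]>10)&(W[...,1]<90)&(W[...,2]>27)&(W[...,2]<35);print(cv2.minAreaRect(W[m][:,:2].astype(np.float32)))
m=(W[...,0]>480)&(W[...,0]<580)&(W[...,1]>-15)&(W[...,1]<90)&(W[...,2]>56)&(W[...,2]<65);print(np.median(W[m][:,2]),cv2.minAreaRect(W[m][:,:2].astype(np.float32)))
c=cl(-70,-45);m=np.hypot(W[...,0]-c[0],W[...,1]-c[1])<12;print("z at pad level spot",np.median(W[m][:,2]))
cv2.imwrite("pics/w6c.png",cv2.resize(p[90:310,230:450],None,fx=2.7,fy=2.7))
E
```

```text
False
0.12 False [ 0.7 -1.   1.5] [ 0.2 -0.   0.3]
0.24 False [-0.3  0.9  2.4] [-0.1  0.  -0.1]
0.36 False [0.1 0.8 2.5] [-0.1  0.  -0.1]
0.46 False [-0.4 -0.3  2.9] [-0.1 -0.  -0. ]
0.55 False [ 0.9 -0.9  4.8] [ 0.5 -0.2  0.3]
end True [-7.3  2.2 27.2] 51.92780483518589 59.0
43.3417
[('foot', [([535.2, 74.5, 10.5], 0.7), ([679.5, 74.1, -2.6], 0.48)]), ('foot_square', [([544.8, -0.7, 37.6], 0.76), ([535.9, 6.6, 24.7], 0.63)]), ('lever_pad', [([475.6, -53.9, 63.8], 0.89), ([680.7, 76.0, 0.4], 0.48)])]
((577.448486328125, 47.1707763671875), (28.029212951660156, 70.48239135742188), 7.141974449157715)
61.25139172487802 ((539.3297119140625, 40.24253845214844), (43.6008415222168, 104.15243530273438), 8.331831932067871)
z at pad level spot 63.28265804522596
```

View pics/w6c.png

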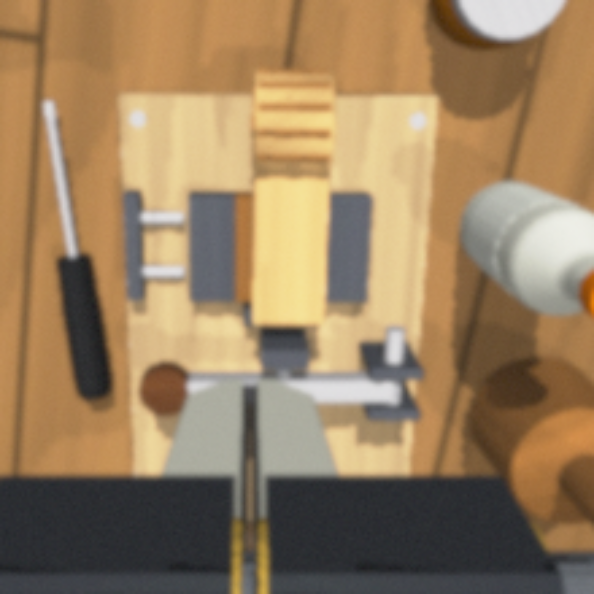

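w6c shows the lever level at (280,388) with the pad at (165,388), staying down untouched. The sliding jaw (240,245) is against the shank. One last look, then I hand in.

```bash
python3 - <<'E'
from h import *
arm.goto([350,250,350],rot(Y)); arm.pause(.5)
p,W=shot("top","t7");print(arm.observe()["time_s"])
c=cl(-70,-45);m=np.hypot(W[...,0]-c[0],W[...,1]-c[1])<12;print("pad z",np.median(W[m][:,2]))
for n in("offcut","foot_square","lever_pad","screwdriver","glue","mallet","mug","wax","brush"): print(n,[(b["xyz"],b["confidence"]) for b in arm.spot_point(n,"top")[:1]])
cv2.imwrite("pics/t7c.png",cv2.resize(p[90:260,140:420],None,fx=2.8,fy=2.8))
E
```

```text
45.0
pad z 61.19651084600805
offcut [([640.0, -426.6, -1.0], 0.82)]
foot_square [([544.8, 6.2, 36.8], 0.85)]
lever_pad [([475.8, -52.3, 59.8], 0.67)]
screwdriver [([401.3, 10.9, -4.6], 0.8)]
glue [([681.9, 74.1, -1.4], 0.71)]
mallet [([728.6, -53.1, 0.1], 0.71)]
mug [([672.9, -220.7, -1.5], 0.67)]
wax [([635.6, 214.3, 1.2], 0.58)]
brush [([719.5, 311.1, 2.8], 0.77)]
```

View pics/t7c.png

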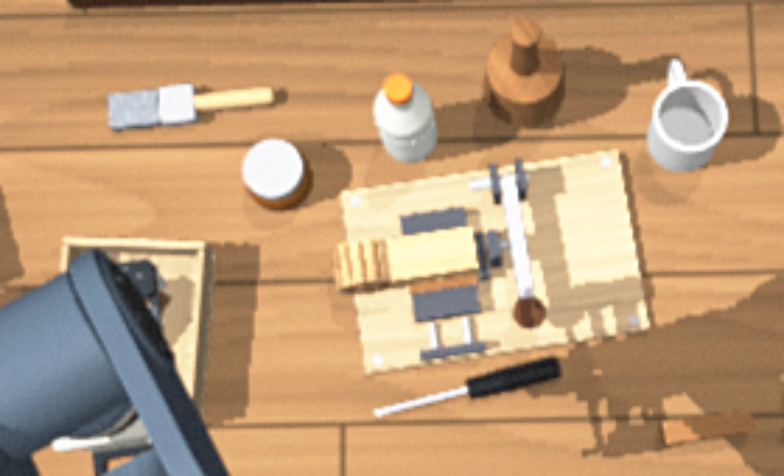

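```bash
python3 - <<'E'
from h import *
for n in("w5","w6","t7"):
    W=np.load(n+".npz")["W"];d=W[...,:2]-O;x=d@[np.cos(Y),np.sin(Y)];y=d@[-np.sin(Y),np.cos(Y)];z=W[...,2]
    k=(z>55)&(z<65)&(abs(x-6)<14)&(y>-13)&(y<75);print(n,"shank end y",np.sort(y[k])[:25:4].round(1),"x span",np.percentile(x[(z>55)&(z<65)&(y>20)&(y<70)&(abs(x)<40)],[1,99]).round(1),
     "stop z28-34 y",np.percentile(y[(z>28)&(z<34)&(abs(x-4)<20)&(y<5)&(y>-30)],[50,95,99]).round(1))
E
```

```text
w5 shank end y [-13.  -12.9 -12.8 -12.6 -12.6 -12.5 -12.4] x span [-16.7  25.4] stop z28-34 y [-12.5 -12.1 -12.1]
w6 shank end y [-12.8 -12.8 -12.7 -12.6 -12.5 -12.4 -12.3] x span [-14.3  28.8] stop z28-34 y [-12.5  -2.4  -0.2]
t7 shank end y [-0.6  0.8  1.8  3.2  5.1  6.5  8. ] x span [-15.1  28.8] stop z28-34 y [-6.2 -1.   3.3]
```

```bash
python3 -c "
from workcell import arm
arm.close_job();print(arm.observe()['time_s'])"
```

```text
the job is handed in; nothing more can be done
the job is handed in; nothing more can be done
```

The foot is turned end for end and locked in the clamp, and the job is handed in. The clock was at 45 s at the last check before hand-in.

I drew the offcut out from under the lever and laid it flat in the plywood bin. I turned the foot in two quarter turns with a regrasp on the free bench, because joint 6 cannot make the half turn in one grasp. I then pushed it against the stop until contact, seated it on the board and pressed the lever down along its arc to its stop, with about 27 N at the end.

**Last checks:**
- **Lever:** with the robot clear, the pad stayed at about z 61 mm for a few seconds. I expected 59 mm, and depth reads 1 to 2 mm high.
- **Foot:** its side is on the fixed jaw's face (28.8 mm against 29 mm). The square end is at clamp y ≈ 0, and it lies flat with its top at about z 61 mm.
- **Bystanders:** all were re-found within network scatter. The largest difference was the screwdriver, at about 9 mm along its length, and the arm never went near it.

**Checks that disagreed or failed:**
- The wrist-depth check of the shank's end was spoiled by other parts of the clamp. The y ≈ 0 figure comes from the top camera, the push contact and the networks, whose readings scattered by about 4 mm.
- The final top view had the arm partly over the bin, so I last saw the offcut lying in it in the earlier wrist picture.

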